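# Wedge a tilting cast table up to its height stop

## Task

Bring the clamped plaster model up to its set height: lay the steel wedge in the guide channel of the grey cast table, thin end under the hanging aluminium plate, and slide it in until the plate's side lug comes up snug under the red tip of the stop screw, then leave the wedge there. The plate must be held without play, yet do not force it hard against the stop, do not touch the plate, the model or the stop post with the robot, and leave the things round about where they are.

Things in the scene. Friction and masses are not known exactly. Their poses are not given: they have to be found in the camera images.
- wedge: Loose steel levelling wedge, 98 long (x) x 26 wide (y), about 0.2 kg, lying flat. Origin: centre of the underside; +x points to the thin end, z up. Ramp 80 long: 3 thick at x=+49, 21 thick at x=-31 (12.7 degrees); from x=-31 to -49 a flat butt block 21 thick with a black grip tab on top. Friction holds it where it is pushed.
- wedge_tab (a point): Middle of the wedge's black grip tab: 14 long (wedge x=-47 to -33), 24 wide, from 21 to 46 above the underside; this point is at wedge x=-40, 36 above the underside. Good for lifting; for sliding, push low on the butt: pushed hard high on the tab, the wedge tips and its tail lifts.
- wedge_tip (a point): Thin end of the wedge, on its underside, wedge x=+49.
- table_base: Fixed grey base of the cast table, 171 x 92, on the desk mat (3 above the worktop). Origin: on the underside, on the centre line of the guide channel; +x runs along the channel, from its mouth (x=-95, nearest the robot) in under the plate to the hinge (x=+66, z=39). The bed (channel floor) is 8 above the underside. The wedge goes in with its +x along the base's +x.
- channel_mouth (a point): On the bed, on the centre line, at base x=-78. Two aluminium rails run from here to base x=+40, 8 high above the bed and 29 apart inside (1.5 play each side of the wedge); before it they flare out to base x=-93. The bed is open above up to the plate's front edge (base x=-10).
- cast_plate: Tilting aluminium plate, 77 x 76 x 6, with a clamped plaster upper-jaw model (55 x 63 x 21); about 0.5 kg, may vary by a third. Origin: on the hinge line, which runs along y; the plate reaches 77 from it along its own -x. At the start it hangs 0.20 rad nose-down, its front edge at base x=-10 with 12 free above the bed. It swings up freely.
- skids (a point): Lowest point of the two round skid buttons under the plate (70 from the hinge, 8 either side of the centre line), which ride on the wedge's ramp. At the start 6 above the bed at base x=0: the thin end passes under and takes up the plate about 14 farther in.
- lug_top (a point): Top of the steel lug on the plate's left (+y) side, 62 from the hinge and 46 left of the centre line; this comes up under the stop. About 22 above the bed at the start.
- stop_post: Fixed height post left of the base; its stop screw, 8 in diameter with a red tip, hangs over the lug. Origin: on the bed level, straight below the screw. The red tip is set anew each time, 26 to 33 above this origin, and is not reported: feel or see it (wedge tip then 35 to 75 beyond the skids). The screw takes at most 15 N.
- stop_arm (a point): Top of the post's arm above the screw, 58 above the bed. Pushing the wedge takes 3 to 9 N against friction before the lug meets the screw; then lug and screw are rigid: the push climbs by about 2 to 5 N for each further mm of wedge, and the force on the stop by about as much.
- beaker: Glass beaker, 78 in diameter, 101 high, on the worktop beyond the wedge; origin at the centre of its underside. Leave alone.
- lower_model: Loose plaster lower-jaw model, 42 x 62 x 16, on the worktop right of the wedge; origin at the centre of its underside. Leave alone.
- pin_strip: Printed plate with pins, 27 x 72 x 28, on the worktop beyond the wedge; origin at the centre of its underside. Leave alone.
- lilac_jar: Small jar with lilac lid, 39 in diameter, 49 high, at the right; origin at the centre of its underside. Leave alone. Just beyond it a fixed black computer tower, 460 high, stands at the right of the work: nearest corner at world x=0.47, y=-0.09, from there back and to the right (to x=0.90, y=-0.29); its left side runs from that corner to x=0.89, y=0.01.

How it is judged:
At the end, for the whole second after the job is handed in: The wedge lies flat on the bed of the channel (within 1.5 mm of the bed and 3 mm of the centre line, tilted less than 0.03 rad), thin end first, at least 20 mm past the base's origin, and carries the plate (over 1 N); the lug presses on the stop screw with more than 1.5 N; everything is at rest (contact force between stop_post and cast_plate above 1.5 N and contact force between wedge and cast_plate above 1 N and y of wedge in the frame of table_base between -0.003 and 0.003 m and z of wedge in the frame of table_base below 0.0095 m and angle between wedge's own z axis and vertical below 0.03 rad and x of wedge_tip in the frame of table_base above 0.02 m and linear speed of wedge below 0.005 m/s and angular speed of cast_plate below 0.02 rad/s); the robot touches nothing.
It fails at once if the stop screw is forced: the plate presses on the stop post with more than 15 N (contact force between stop_post and cast_plate above 15 N).
It fails at once if the robot touches the plate or the model on it (over 1 N) (contact force between the arm and cast_plate above 1 N).
It fails at once if the fingers touch the plate or the model on it (over 1 N) (contact force between the fingers and cast_plate above 1 N).
It fails at once if the robot touches the stop post (over 1 N) (contact force between any of the arm, the fingers and stop_post above 1 N).
It fails at once if a bystander is shifted by more than 15 mm (distance of any of beaker, lower_model, pin_strip, lilac_jar from where it was at the start of the episode above 0.015 m).
It also fails if it takes over 72 s, if anything falls off the work surface, if the arm or the gripper's body presses on something with over 40 N, if the wrist force passes 120 N, or if a joint passes its speed limit or range.

## Robot

A 6-joint arm with a two-finger parallel gripper is mounted at the origin on a cart in front of the work surface, level with it; the furniture and walls round the work are solid. World frame = base frame: x ahead of the robot, y to its left, z up, the work surface at z = 0. Lengths are in m, angles in rad, forces in N, time in s.
With the tool pointing down it reaches from about 0.375 to 0.9 m from the base axis. Payload 3.1 kg.
Tool frame: the origin (TCP) lies at the very end of the fingers, on their centre line; the grasp point (between the pads) lies 19 mm behind it; z points along the fingers, y is the line along which they close (so a half turn about z gives the same grasp; the last joint's range is limited). The gripper opens to 85 mm and grips with 20 to 120 N. Pads are 22 mm wide; open, the fingers measure 114 mm over their backs; the gripper's body (76 mm by 85 mm) begins 54 mm behind the grasp point. The pads swing forward as they close: fully open they stand 13 mm farther back than shut.
Start: joints at [-1.3, 0.527, 1.433, -0, 1.181, -0.178], TCP at [0.271, -0.563, 0.231] pointing down, gripper open.
Joint ranges: [-3.08, 3.08], [-0.75, 2.2], [0.22, 2.44], [-1.43, 4.57], [0, 2.65], [-2.85, 2.85]. Speed limits (rad/s): [2.79, 2.79, 3.14, 3.14, 3.14, 3.14].

## Interface

Orientations are given as [roll, pitch, yaw] about the fixed x, y, z axes, in that order (R = Rz(yaw) Ry(pitch) Rx(roll)).
In Python, from plant import manip gives the robot as it stands. The module is installed in compiled form; this text tells all that it offers.
- The arm moves only by the shell command python3 -m inch 'ROWS'. ROWS is JSON, a list of rows, each an object of numbers: "grip": the closure in counts, from 0 (fully open) to 255 (shut); "dx", "dy", "dz": the shift along the world's x, y, z in mm; "yaw": the turn about the world's z in rad. A call has 1 to 12 rows; each row shifts and turns the commanded pose from where the row before left it; what a row does not reach is not made up. A row lasts 1/12 s, in which the tool goes at most 41.7 mm and 7.16 degrees, less where a joint would pass 70% of its speed; a pose out of reach is approached as far as the arm can. A call is refused whole if a number of a shift passes 41.7 or a number of a turn 0.125, either way. A call with a gripper value outside its range is refused whole. The fingers move at their own pace and stop on an object; the grip force is fixed at half the most. Time passes only in rows, so rows that do not move let the fingers close. It gives the time, the measured TCP pose, the force, the opening and the grip force at its end, in the units of the state.
- manip.sense(): the state, without advancing time (a new reading comes with each control period).
- manip.capture(name): name is "side" or "top" or "wrist"; returns a dict with "img" (400x640x3 uint8, red, green, blue), "K" (3x3 intrinsics, pixels), "world_from_camera" (4x4, takes a point from camera to world coordinates); the wrist camera has in their place "T_tool_cam" (4x4, takes a point from camera to tool coordinates, whose origin is the TCP and whose axes are the flange's). Camera axes: x right, y up, looking along -z (the intrinsics and any distortion apply to the point x, -y, -z); pixel columns grow to the right and rows downward; lengths in m; the calibration is good to about 2 mm. A picture is of the moment at which its call begins: read the wrist's pose just before it. There is no depth.
- manip.close_job(): hands the job in; it is judged then, once.
The state is a dict: "time": time; "joint_pos": joint angles; "joint_velocities": joint speeds; "effort": joint torques, N m; "eef_pos": TCP position; "ee_rot": TCP orientation; "wrist_force": force on the tool from outside, world axes, zero at the start; "torque": the same for the moment, N m; "opening": finger opening in m; "grip_force": force on a finger pad.
Only numpy, scipy, OpenCV 4.12 (cv2) and the standard library are available. Lean on these libraries where they do the work, as an engineer would, in place of code of your own. Each camera call takes 0.05 s, during which the arm holds its last target. There are 200 camera calls.

## Working session

There is one attempt and no reset: what is moved stays moved. The work goes in short steps, Python scripts to look and compute and a shell command to move; the robot and the scene stay as the last step left them, time stands still between calls to the robot, and variables do not carry over. Pictures are saved under pics/ and viewed, at most 10 in all, crops included, and the job is handed in when it is done.

```bash
mkdir -p pics; cat > h.py <<'E'
import numpy as np,cv2
from plant import manip
def cap(n,f):
    s=manip.sense();c=manip.capture(n);cv2.imwrite(f'pics/{f}.png',cv2.cvtColor(c['img'],cv2.COLOR_RGB2BGR))
    K=np.array(c['K']); 
    d={k:np.array(v) for k,v in c.items() if k!='img'}
    d['eef']=s['eef_pos'];d['rot']=s['ee_rot'];np.savez(f'pics/{f}.npz',**d);return c
def Tw(d):
    if 'world_from_camera' in d: return d['world_from_camera']
    from scipy.spatial.transform import Rotation as R
    T=np.eye(4);T[:3,:3]=R.from_euler('xyz',d['rot']).as_matrix();T[:3,3]=d['eef'];return T@d['T_tool_cam']
def pt(f,u,v,z):
    d=np.load(f'pics/{f}.npz');T=Tw(d);K=d['K']
    r=T[:3,:3]@np.array([(u-K[0,2])/K[0,0],-(v-K[1,2])/K[1,1],-1]);o=T[:3,3]
    return (o+r*(z-o[2])/r[2]).round(4)
def proj(f,p):
    d=np.load(f'pics/{f}.npz');q=np.linalg.inv(Tw(d))@np.append(p,1);K=d['K']
    return (K[0,2]+K[0,0]*q[0]/-q[2]).round(1),(K[1,2]-K[1,1]*q[1]/-q[2]).round(1)
E
python3 - <<'E'
from h import *
for n in('top','side'):
    c=cap(n,n+'0');print([k for k in c]);print(np.array(c['K']),np.array(c['world_from_camera']).round(3))
print(manip.sense())
E
```

```text
['img', 'K', 'world_from_camera']
[[468.01339224   0.         321.61461009]
 [  0.         468.01339224 203.26547717]
 [  0.           0.           1.        ]] [[-0.025  0.994 -0.108  0.451]
 [-1.    -0.025  0.004  0.111]
 [ 0.002  0.108  0.994  1.003]
 [ 0.     0.     0.     1.   ]]
['img', 'K', 'world_from_camera']
[[432.21179582   0.         315.61643982]
 [  0.         432.21179582 195.52129736]
 [  0.           0.           1.        ]] [[-0.808  0.305 -0.504  0.019]
 [-0.589 -0.397  0.704  0.854]
 [ 0.015  0.866  0.5    0.588]
 [ 0.     0.     0.     1.   ]]
{'time': 0.1, 'joint_pos': array([-1.30052895e+00,  5.28332188e-01,  1.43377444e+00, -7.34783586e-06,
        1.18139135e+00, -1.78500286e-01]), 'joint_velocities': array([-0.00071882,  0.00010799, -0.00400521, -0.00093539,  0.00244182,
       -0.0001052 ]), 'effort': array([-1.21362250e-04, -4.43304598e+01, -1.78586090e+01, -2.50733119e-04,
        3.85894353e-03, -1.41265201e-05]), 'eef_pos': array([ 0.27101095, -0.56247663,  0.23045658]), 'ee_rot': array([-3.13971640e+00, -3.31612469e-04,  4.48770151e-01]), 'wrist_force': array([ 0.0720674 ,  0.10556123, -0.2340814 ]), 'torque': array([-0.02178756,  0.03415347, -0.00873351]), 'grip_force': 0.0, 'opening': 0.08543485312272177}
```

View pics/top0.png

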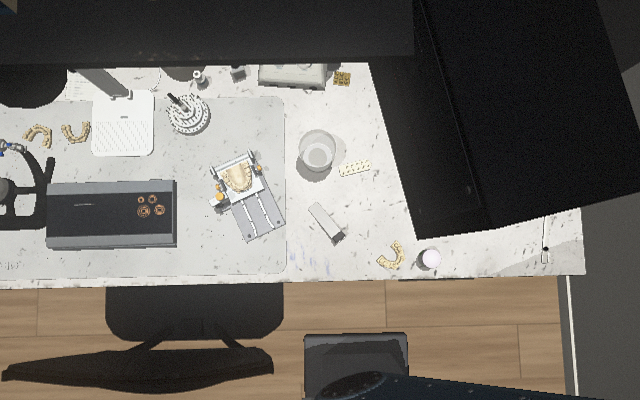

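View pics/side0.png

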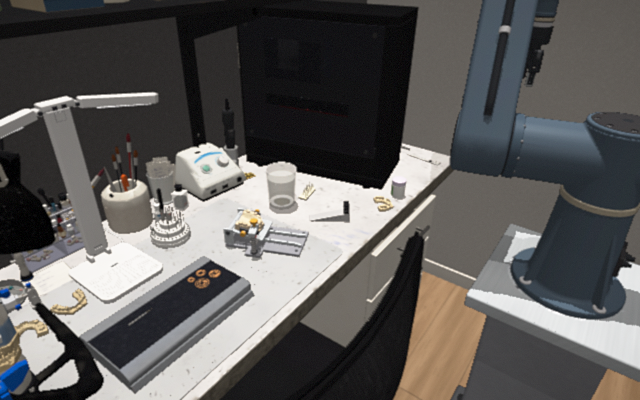

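The top view shows the table around (248,200), with its mouth at about (262,232). The wedge is around (327,222) with its dark tab near (340,240), and the lower model and jar are to the right. I'll enlarge this area.

```bash
python3 - <<'E'
from h import *
i=cv2.imread('pics/top0.png')[140:260,200:360]
cv2.imwrite('pics/c1.png',cv2.resize(i,None,fx=5,fy=5,interpolation=cv2.INTER_CUBIC))
E
```

```text
(no output)
```

View pics/c1.png

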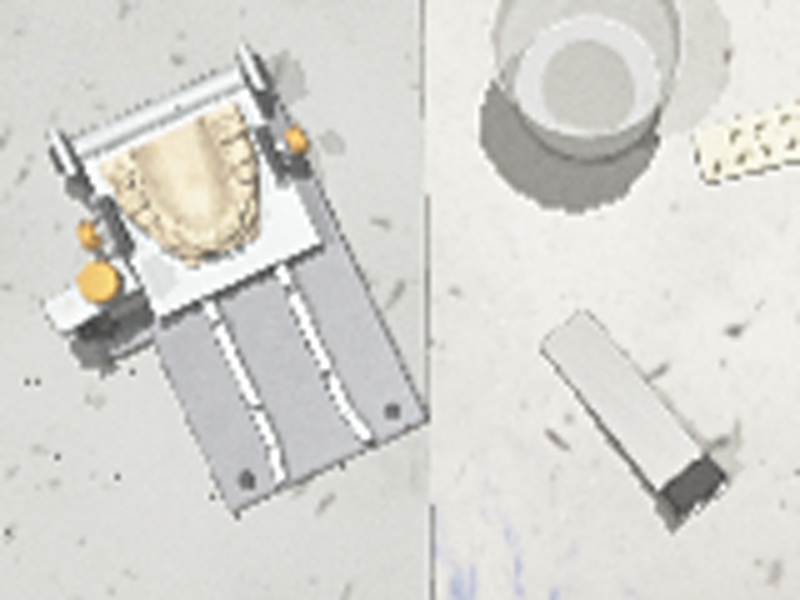

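```bash
python3 - <<'E'
from h import *
P=lambda x,y,z:pt('top0',200+(x-2)/5,140+(y-2)/5,z)
a,b=P(236,515,.011),P(428,415,.011);print('front',a,b,np.linalg.norm(a-b),(a+b)/2)
r1,r2=P(280,478,.019),P(368,440,.019);print('rails',r1,r2,(r1+r2)/2)
q1,q2=P(208,312,.019),P(283,272,.019);print('rail at plate',q1,q2,(q1+q2)/2)
m=(a+b)/2;d=((q1+q2)/2-(r1+r2)/2)[:2];print('yaw',np.arctan2(d[1],d[0]),'perp',np.arctan2(*((a-b)[:2][::-1]))-np.pi/2)
t1,t2=P(540,348,.003),P(583,310,.003);print('tip',t1,t2,(t1+t2)/2,np.linalg.norm(t1-t2))
k1,k2=P(650,490,.021),P(697,452,.021) # ramp/tab foot
print('tabfront',k1,k2,(k1+k2)/2)
w=((t1+t2)/2-(k1+k2)/2)[:2];print('len(82)',np.linalg.norm(w),'yaw',np.arctan2(w[1],w[0]))
c=(P(668,490,.046)+P(705,458,.046)+P(725,480,.046)+P(690,512,.046))/4;print('tabtop',c)
E
```

```text
front [0.4799 0.2666 0.011 ] [0.5201 0.1848 0.011 ] 0.09114428122487996 [0.5    0.2257 0.011 ]
rails [0.4946 0.2467 0.019 ] [0.5097 0.2096 0.019 ] [0.50215 0.22815 0.019  ]
rail at plate [0.5655 0.2765 0.019 ] [0.5818 0.2446 0.019 ] [0.57365 0.26055 0.019  ]
yaw 0.4254677677638322 perp 0.4567782371718643
tip [0.5482 0.1368 0.003 ] [0.5642 0.118  0.003 ] [0.5562 0.1274 0.003 ] 0.024686838598735175
tabfront [0.4856 0.0916 0.021 ] [0.501  0.0715 0.021 ] [0.4933  0.08155 0.021  ]
len(82) 0.07783721796158961 yaw 0.62988252382707
tabtop [0.486325 0.0729   0.046   ]
```

```bash
python3 -m inch '[{"dx":11,"dy":34.7},{"dx":11,"dy":34.7},{"dx":11,"dy":34.7},{"dx":11,"dy":34.7},{"dx":11,"dy":34.7},{"dx":11,"dy":34.7},{"dx":11,"dy":34.7},{"dx":11,"dy":34.7},{"dx":11,"dy":34.7}]'
python3 -m inch '[{"dx":3,"dy":38},{"dx":3,"dy":38},{"dx":3,"dy":38},{"dx":3,"dy":38,"yaw":0.1},{"dx":3,"dy":38,"yaw":0.11},{"dx":18,"dy":27,"dz":-10},{"dx":18,"dy":27,"dz":-10},{"dx":18,"dy":27,"dz":-10},{"dx":18,"dy":27,"dz":-10},{}]'
python3 - <<'E'
from h import *
c=cap('wrist','w1');print(np.array(c['T_tool_cam']).round(3),np.array(c['K']).round(0).tolist(),manip.sense()['eef_pos'],manip.sense()['ee_rot'])
E
```

```text
[[-0.     0.949  0.315  0.081]
 [ 1.     0.     0.     0.001]
 [-0.     0.315 -0.949 -0.143]
 [ 0.     0.     0.     1.   ]] [[300.0, 0.0, 324.0], [0.0, 300.0, 200.0], [0.0, 0.0, 1.0]] [ 0.27104934 -0.56255075  0.23052952] [-3.13990046e+00 -3.23629371e-04  4.48777568e-01]schema error: expected keys grip, dx, dy, dz, yaw
schema error: expected keys grip, dx, dy, dz, yaw
```

View pics/w1.png

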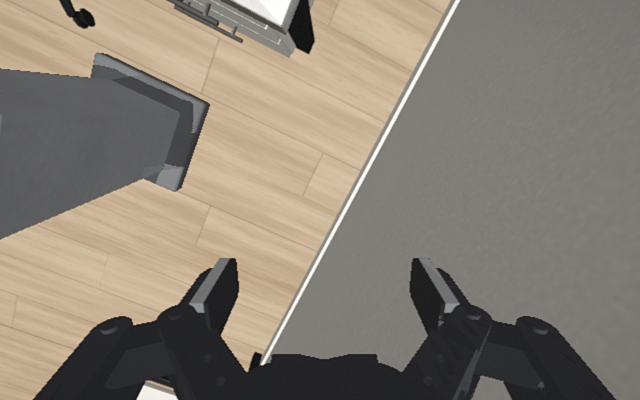

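The call was refused because every row needs all its keys. The picture shows only floor and the open fingers.

```bash
python3 -m inch '[{"grip":0,"dx":11,"dy":34.7,"dz":0,"yaw":0},{"grip":0,"dx":11,"dy":34.7,"dz":0,"yaw":0},{"grip":0,"dx":11,"dy":34.7,"dz":0,"yaw":0},{"grip":0,"dx":11,"dy":34.7,"dz":0,"yaw":0},{"grip":0,"dx":11,"dy":34.7,"dz":0,"yaw":0},{"grip":0,"dx":11,"dy":34.7,"dz":0,"yaw":0},{"grip":0,"dx":11,"dy":34.7,"dz":0,"yaw":0},{"grip":0,"dx":11,"dy":34.7,"dz":0,"yaw":0},{"grip":0,"dx":11,"dy":34.7,"dz":0,"yaw":0}]'
python3 -m inch '[{"grip":0,"dx":3,"dy":38,"dz":0,"yaw":0},{"grip":0,"dx":3,"dy":38,"dz":0,"yaw":0},{"grip":0,"dx":3,"dy":38,"dz":0,"yaw":0},{"grip":0,"dx":3,"dy":38,"dz":0,"yaw":0.1},{"grip":0,"dx":3,"dy":38,"dz":0,"yaw":0.11},{"grip":0,"dx":18,"dy":27,"dz":-10,"yaw":0},{"grip":0,"dx":18,"dy":27,"dz":-10,"yaw":0},{"grip":0,"dx":18,"dy":27,"dz":-10,"yaw":0},{"grip":0,"dx":18,"dy":27,"dz":-10,"yaw":0},{"grip":0,"dx":0,"dy":0,"dz":0,"yaw":0}]'
python3 - <<'E'
from h import *
cap('wrist','w2')
E
```

```text
time: 0.9
eef_pos: [0.3703, -0.249, 0.2313]
ee_rot: [-3.141, -0.0, 0.448]
wrist_force: [0.9, 0.0, -0.5]
opening: 0.0854
grip_force: 0.0
time: 1.73
eef_pos: [0.4594, 0.0509, 0.19]
ee_rot: [-3.141, -0.002, 0.663]
wrist_force: [-0.4, -0.3, 0.9]
opening: 0.0852
grip_force: 0.0
```

View pics/w2.png

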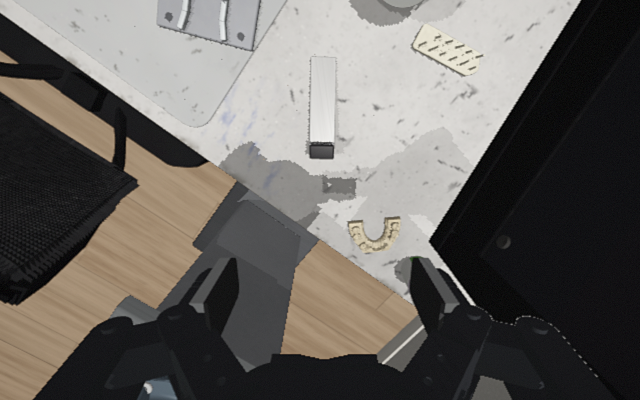

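```bash
python3 - <<'E'
from h import *
i=cv2.imread('pics/w2.png')
a=cv2.resize(i[45:170,290:350],None,fx=4.5,fy=4.5,interpolation=cv2.INTER_CUBIC)
b=cv2.resize(i[0:60,150:270],None,fx=4.2,fy=4.2,interpolation=cv2.INTER_CUBIC)
o=np.zeros((570,790,3),np.uint8);o[:a.shape[0],:a.shape[1]]=a;o[:b.shape[0],280:280+b.shape[1]]=b
cv2.imwrite('pics/c2.png',o)
E
```

```text
(no output)
```

View pics/c2.png

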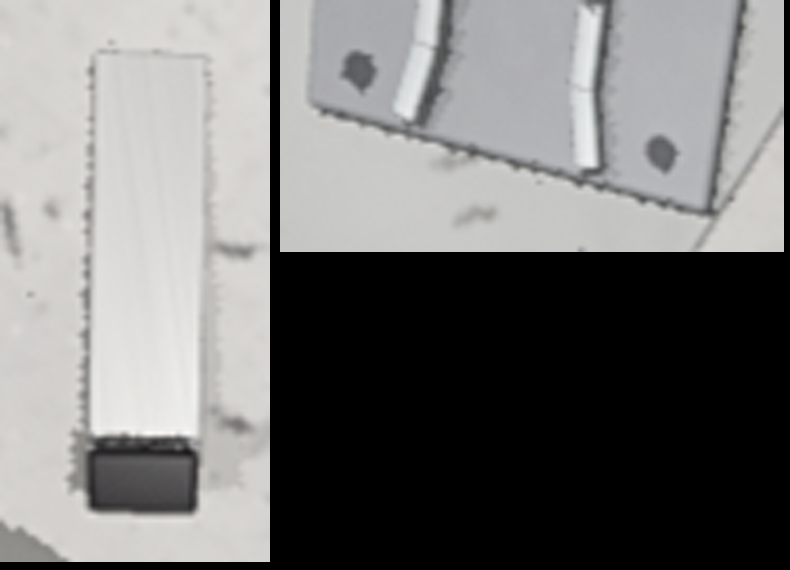

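```bash
python3 - <<'E'
from h import *
A=lambda x,y,z:pt('w2',290+x/4.5-.4,45+y/4.5-.4,z)
B=lambda x,y,z:pt('w2',150+(x-280)/4.2-.4,y/4.2-.4,z)
c=[A(89,450,.046),A(197,450,.046),A(90,512,.046),A(196,512,.046)];m=sum(c)/4
print('tab',m,'w',np.linalg.norm(c[0]-c[1]),'l',np.linalg.norm(c[0]-c[2]))
t1,t2=A(94,52,.003),A(210,56,.003);t=(t1+t2)/2;d=t-m;print('tip',t,np.linalg.norm(t1-t2),'len89',np.hypot(*d[:2]),'yaw',np.arctan2(d[1],d[0]))
p,q=B(315,104,.011),B(715,213,.011);e=p-q;print('front',p,q,np.linalg.norm(e),(p+q)/2,np.arctan2(e[1],e[0])-np.pi/2)
r,s=B(437,48,.019),B(573,90,.019);e=r-s;print('bend',r,s,np.linalg.norm(e),(r+s)/2,np.arctan2(e[1],e[0])-np.pi/2)
print(manip.sense()['eef_pos'],manip.sense()['ee_rot'])
E
```

```text
tab [0.486125 0.0732   0.046   ] w 0.022786399452304876 l 0.013182184947875689
tip [0.55685 0.12605 0.003  ] 0.025901737393464557 len89 0.08829013605720637 yaw 0.6417455323886989
front [0.4813 0.2662 0.011 ] [0.5184 0.1826 0.011 ] 0.09146239664474135 [0.49985 0.2244  0.011  ] 0.4176692674692699
bend [0.5083 0.2463 0.019 ] [0.5197 0.2187 0.019 ] 0.029861681131510345 [0.514  0.2325 0.019 ] 0.39169993943742676
[0.45781611 0.0493181  0.19037912] [-3.14064653e+00  6.33812400e-04  6.63528488e-01]
```

The wedge measures 25.9 wide and 88.3 from tab to tip, which agrees with the given sizes. I'll grasp the tab.

```bash
python3 -m inch '[{"grip":0,"dx":14,"dy":12,"dz":-30,"yaw":-0.02},{"grip":0,"dx":15,"dy":13,"dz":-30,"yaw":0},{"grip":0,"dx":0,"dy":0,"dz":-38,"yaw":0},{"grip":0,"dx":0,"dy":0,"dz":-38,"yaw":0},{"grip":0,"dx":0,"dy":0,"dz":-22,"yaw":0},{"grip":0,"dx":0,"dy":0,"dz":-12,"yaw":0},{"grip":0,"dx":0,"dy":0,"dz":0,"yaw":0}]'
python3 -m inch '[{"grip":255,"dx":0,"dy":0,"dz":0,"yaw":0},{"grip":255,"dx":0,"dy":0,"dz":0,"yaw":0},{"grip":255,"dx":0,"dy":0,"dz":0,"yaw":0},{"grip":255,"dx":0,"dy":0,"dz":0,"yaw":0},{"grip":255,"dx":0,"dy":0,"dz":0,"yaw":0},{"grip":255,"dx":0,"dy":0,"dz":0,"yaw":0},{"grip":255,"dx":0,"dy":0,"dz":0,"yaw":0},{"grip":255,"dx":0,"dy":0,"dz":0,"yaw":0}]'
```

```text
time: 2.37
eef_pos: [0.484, 0.0713, 0.019]
ee_rot: [-3.138, 0.005, 0.638]
wrist_force: [-0.2, -0.1, -0.4]
opening: 0.0855
grip_force: 0.0
time: 3.03
eef_pos: [0.4865, 0.0722, 0.0225]
ee_rot: [3.14, -0.001, 0.639]
wrist_force: [-0.4, -0.3, 6.8]
opening: 0.0225
grip_force: 58.6
```

```bash
python3 -m inch '[{"grip":255,"dx":0,"dy":0,"dz":20,"yaw":0},{"grip":255,"dx":0,"dy":0,"dz":20,"yaw":0},{"grip":255,"dx":-4,"dy":23,"dz":0,"yaw":-0.05},{"grip":255,"dx":-4,"dy":23,"dz":0,"yaw":-0.05},{"grip":255,"dx":-4,"dy":23,"dz":0,"yaw":-0.05},{"grip":255,"dx":-4,"dy":23,"dz":0,"yaw":-0.05},{"grip":255,"dx":-4,"dy":23,"dz":0,"yaw":-0.015},{"grip":255,"dx":-4,"dy":22,"dz":0,"yaw":0},{"grip":255,"dx":0,"dy":0,"dz":0,"yaw":0},{"grip":255,"dx":0,"dy":0,"dz":0,"yaw":0},{"grip":255,"dx":0,"dy":0,"dz":0,"yaw":0}]'
python3 - <<'E'
from h import *
cap('wrist','w3');i=cv2.imread('pics/w3.png')
cv2.imwrite('pics/c3.png',cv2.resize(i[0:300,120:520],None,fx=2,fy=2,interpolation=cv2.INTER_CUBIC))
E
```

```text
time: 3.95
eef_pos: [0.4621, 0.2091, 0.0614]
ee_rot: [3.141, 0.0, 0.425]
wrist_force: [0.0, 0.4, -0.9]
opening: 0.0232
grip_force: 59.5
```

View pics/c3.png

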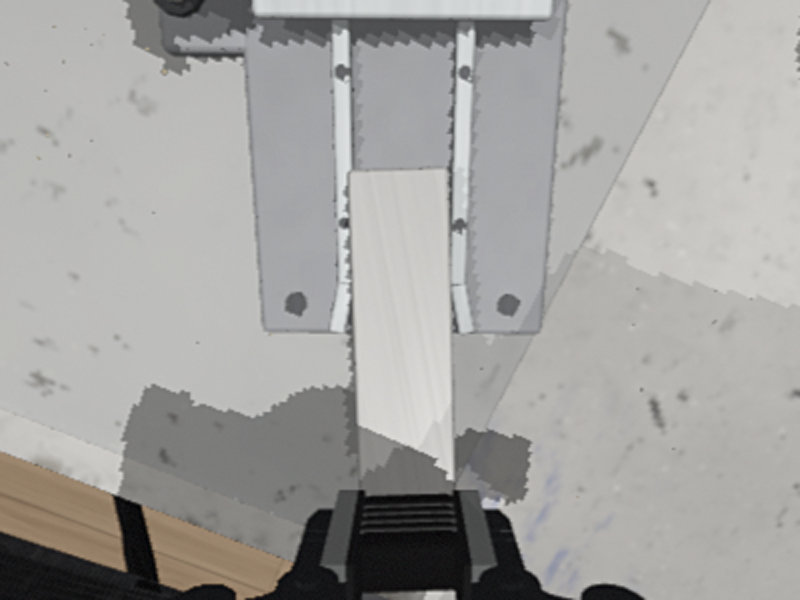

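The wedge is square in the hand, with its tip at (348..447,170). It lies centred over the channel, whose rails bend at (338..465,285), and the plate's edge is at row 18. I'll work out the remaining offset.

```bash
python3 - <<'E'
from h import *
d=np.load('pics/w3.npz');print(d['eef'],d['rot']);y=.425
P=lambda x,v,z:pt('w3',120+x/2-.25,v/2-.25,z)
ex=np.array([np.cos(y),np.sin(y)]);ey=np.array([-ex[1],ex[0]])
def L(n,a,b):
    a=a[:2]-d['eef'][:2];b=b[:2]-d['eef'][:2];m=(a+b)/2
    print(n,'fwd %.1f left %.1f width %.1f'%(1e3*m@ex,1e3*m@ey,1e3*np.linalg.norm(a-b)))
u=.0389
L('tip',P(348,171,u+.003),P(447,168,u+.003))
L('wedge rear',P(358,485,u+.0205),P(453,485,u+.0205))
L('rail far out',P(333,30,.019),P(474,30,.019));L('rail far in',P(350,30,.019),P(457,30,.019))
L('bend out',P(338,285,.019),P(465,285,.019));L('bend in',P(351,285,.019),P(453,285,.019))
L('front',P(264,331,.011),P(541,331,.011));L('base far',P(246,60,.011),P(562,60,.011))
E
```

```text
[0.46205532 0.20906116 0.06144864] [3.14133624e+00 7.50927091e-05 4.24588605e-01]
tip fwd 88.8 left 1.2 width 25.1
wedge rear fwd 9.1 left -0.8 width 25.3
rail far out fwd 125.2 left -0.3 width 38.2
rail far in fwd 125.2 left -0.3 width 29.0
bend out fwd 56.9 left 0.6 width 39.0
bend in fwd 56.9 left 0.4 width 31.3
front fwd 40.9 left 0.3 width 90.8
base far fwd 119.6 left -0.4 width 90.4
```

```bash
python3 -m inch '[{"grip":255,"dx":11.5,"dy":6.3,"dz":0,"yaw":-0.035},{"grip":255,"dx":11.5,"dy":6.2,"dz":0,"yaw":0},{"grip":255,"dx":0,"dy":0,"dz":-9,"yaw":0},{"grip":255,"dx":0,"dy":0,"dz":-7,"yaw":0},{"grip":255,"dx":0,"dy":0,"dz":-4,"yaw":0},{"grip":255,"dx":0,"dy":0,"dz":-2,"yaw":0},{"grip":255,"dx":0,"dy":0,"dz":-2,"yaw":0},{"grip":255,"dx":0,"dy":0,"dz":0,"yaw":0}]'
python3 -m inch '[{"grip":255,"dx":0,"dy":0,"dz":-1.5,"yaw":0},{"grip":255,"dx":0,"dy":0,"dz":-1,"yaw":0},{"grip":255,"dx":0,"dy":0,"dz":0,"yaw":0},{"grip":255,"dx":0,"dy":0,"dz":0,"yaw":0}]'
```

```text
time: 4.67
eef_pos: [0.4843, 0.2213, 0.0367]
ee_rot: [-3.141, 0.002, 0.389]
wrist_force: [-0.9, 0.3, -2.2]
opening: 0.0225
grip_force: 59.4
time: 5.0
eef_pos: [0.4852, 0.2218, 0.0349]
ee_rot: [3.142, -0.0, 0.389]
wrist_force: [-0.1, 1.2, -1.5]
opening: 0.0224
grip_force: 59.4
```

```bash
python3 -m inch '[{"grip":255,"dx":0,"dy":0,"dz":-1,"yaw":0},{"grip":255,"dx":0,"dy":0,"dz":-1,"yaw":0},{"grip":255,"dx":0,"dy":0,"dz":0,"yaw":0},{"grip":255,"dx":0,"dy":0,"dz":0,"yaw":0}]'
python3 - <<'E'
from h import *
s=manip.sense();print(s['torque'])
cap('wrist','w4');i=cv2.imread('pics/w4.png')
cv2.imwrite('pics/c4.png',cv2.resize(i[0:300,120:520],None,fx=2,fy=2,interpolation=cv2.INTER_CUBIC))
E
```

```text
time: 5.33
eef_pos: [0.4853, 0.2218, 0.0337]
ee_rot: [3.141, -0.001, 0.389]
wrist_force: [-1.9, 0.8, 5.3]
opening: 0.0227
grip_force: 60.4
[-0.02914006  0.19774684  0.03040272]
```

View pics/c4.png

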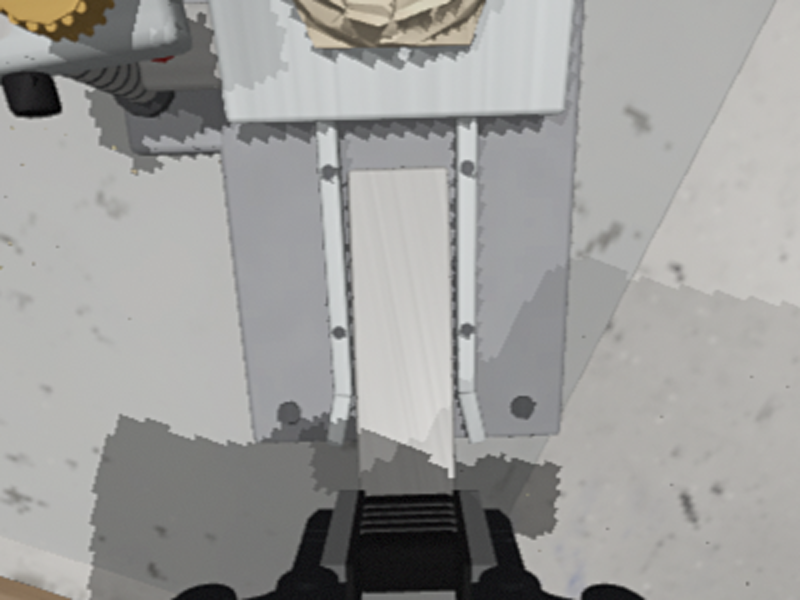

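The wedge is flat between the rails, with its tip at row 168 just short of the plate edge at row 120. I'll slide it in while still holding it.

```bash
python3 -m inch '[{"grip":255,"dx":5.5,"dy":2.4,"dz":0.5,"yaw":0},{"grip":255,"dx":5.5,"dy":2.4,"dz":0,"yaw":0},{"grip":255,"dx":5.5,"dy":2.4,"dz":0,"yaw":0},{"grip":255,"dx":5.5,"dy":2.4,"dz":0,"yaw":0},{"grip":255,"dx":0,"dy":0,"dz":0,"yaw":0},{"grip":255,"dx":0,"dy":0,"dz":0,"yaw":0}]'
python3 -m inch '[{"grip":255,"dx":5.5,"dy":2.4,"dz":0,"yaw":0},{"grip":255,"dx":5.5,"dy":2.4,"dz":0,"yaw":0},{"grip":255,"dx":5.5,"dy":2.4,"dz":0,"yaw":0},{"grip":255,"dx":0,"dy":0,"dz":0,"yaw":0},{"grip":255,"dx":0,"dy":0,"dz":0,"yaw":0}]'
```

```text
time: 5.88
eef_pos: [0.508, 0.2317, 0.0338]
ee_rot: [3.141, -0.002, 0.389]
wrist_force: [-1.8, -0.1, 4.4]
opening: 0.0231
grip_force: 60.3
time: 6.3
eef_pos: [0.517, 0.2368, 0.0336]
ee_rot: [-3.14, 0.014, 0.39]
wrist_force: [-11.4, -5.4, 15.8]
opening: 0.0228
grip_force: 61.8
```

The load is coming on. I'll release and push low from behind with closed fingers.

```bash
python3 -m inch '[{"grip":0,"dx":0,"dy":0,"dz":0,"yaw":0},{"grip":0,"dx":0,"dy":0,"dz":0,"yaw":0},{"grip":0,"dx":0,"dy":0,"dz":0,"yaw":0},{"grip":0,"dx":0,"dy":0,"dz":25,"yaw":0},{"grip":0,"dx":0,"dy":0,"dz":25,"yaw":0},{"grip":255,"dx":-18,"dy":-8,"dz":0,"yaw":0.025},{"grip":255,"dx":-18,"dy":-8,"dz":0,"yaw":0},{"grip":255,"dx":0,"dy":0,"dz":0,"yaw":0},{"grip":255,"dx":0,"dy":0,"dz":0,"yaw":0},{"grip":255,"dx":0,"dy":0,"dz":0,"yaw":0},{"grip":255,"dx":0,"dy":0,"dz":0,"yaw":0},{"grip":255,"dx":0,"dy":0,"dz":0,"yaw":0}]'
python3 - <<'E'
from h import *
cap('wrist','w5');i=cv2.imread('pics/w5.png')
cv2.imwrite('pics/c5.png',cv2.resize(i[0:300,120:520],None,fx=2,fy=2,interpolation=cv2.INTER_CUBIC))
E
```

```text
time: 7.3
eef_pos: [0.4891, 0.2229, 0.0831]
ee_rot: [3.141, -0.001, 0.414]
wrist_force: [-0.5, -1.6, 0.4]
opening: 0.0007
grip_force: 0.0
```

View pics/c5.png

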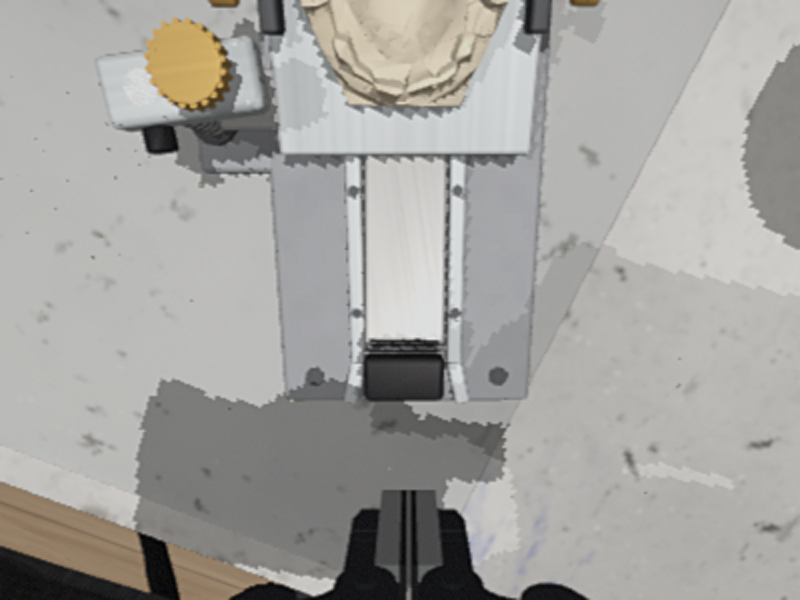

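```bash
python3 - <<'E'
from h import *
d=np.load('pics/w5.npz');y=.414
ex=np.array([np.cos(y),np.sin(y)]);ey=np.array([-ex[1],ex[0]])
def P(n,x,v,z):
    a=pt('w5',120+x/2-.25,v/2-.25,z)[:2]-d['eef'][:2];print(n,(1e3*a@ex).round(1),(1e3*a@ey).round(1))
P('tab',403,377,.057);P('tabL',364,377,.057);P('tabR',442,377,.057)
P('railL far',348,190,.019);P('railR far',466,190,.019);P('railL',351,360,.019);P('railR',459,360,.019)
P('front',406,399,.011)
print(d['eef'],proj('w5',d['eef']))
E
```

```text
tab 32.3 0.0
tabL 32.3 11.5
tabR 32.3 -11.4
railL far 84.9 18.1
railR far 84.8 -20.3
railL 27.8 18.8
railR 27.7 -19.6
front 10.5 -0.6
[0.48906758 0.22288565 0.0831199 ] (np.float64(321.1), np.float64(259.4))
```

```bash
python3 -m inch '[{"grip":255,"dx":0,"dy":0,"dz":-30,"yaw":0},{"grip":255,"dx":0,"dy":0,"dz":-24,"yaw":0},{"grip":255,"dx":0,"dy":0,"dz":-10,"yaw":0},{"grip":255,"dx":0,"dy":0,"dz":0,"yaw":0},{"grip":255,"dx":4.6,"dy":2,"dz":0,"yaw":0},{"grip":255,"dx":4.6,"dy":2,"dz":0,"yaw":0},{"grip":255,"dx":0,"dy":0,"dz":0,"yaw":0},{"grip":255,"dx":0,"dy":0,"dz":0,"yaw":0}]'
python3 -m inch '[{"grip":255,"dx":2.3,"dy":1,"dz":0,"yaw":0},{"grip":255,"dx":2.3,"dy":1,"dz":0,"yaw":0},{"grip":255,"dx":2.3,"dy":1,"dz":0,"yaw":0},{"grip":255,"dx":2.3,"dy":1,"dz":0,"yaw":0},{"grip":255,"dx":0,"dy":0,"dz":0,"yaw":0}]'
```

```text
time: 8.02
eef_pos: [0.4984, 0.227, 0.0205]
ee_rot: [3.141, -0.003, 0.414]
wrist_force: [-0.2, 1.1, 0.6]
opening: -0.0
grip_force: 0.0
time: 8.43
eef_pos: [0.4995, 0.2284, 0.0192]
ee_rot: [-3.14, 0.015, 0.415]
wrist_force: [-9.4, -6.3, 8.5]
opening: 0.0
grip_force: 5.5
```

```bash
python3 -m inch '[{"grip":255,"dx":0,"dy":0,"dz":0,"yaw":0},{"grip":255,"dx":0,"dy":0,"dz":0,"yaw":0},{"grip":255,"dx":0,"dy":0,"dz":0,"yaw":0}]'
python3 - <<'E'
from h import *
cap('wrist','w6');i=cv2.imread('pics/w6.png')
cv2.imwrite('pics/c6.png',cv2.resize(i[0:300,120:520],None,fx=2,fy=2,interpolation=cv2.INTER_CUBIC))
E
```

```text
time: 8.68
eef_pos: [0.4995, 0.2284, 0.0192]
ee_rot: [-3.14, 0.014, 0.415]
wrist_force: [-8.2, -7.2, 8.6]
opening: 0.0001
grip_force: 5.4
```

View pics/c6.png

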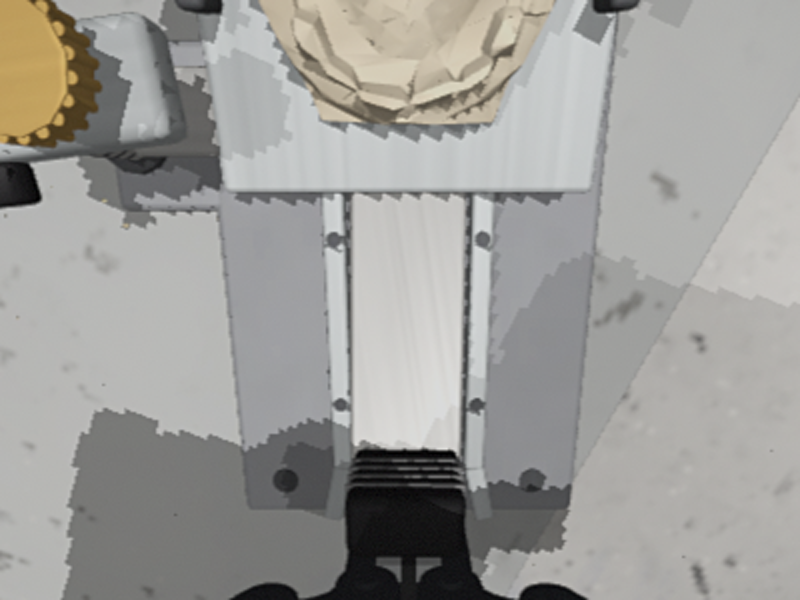

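```bash
python3 - <<'E'
from h import *
y=.414
ex=np.array([np.cos(y),np.sin(y)]);ey=np.array([-ex[1],ex[0]])
def P(f,n,x,v,z):
    d=np.load(f'pics/{f}.npz');a=pt(f,120+x/2-.25,v/2-.25,z)[:2]-d['eef'][:2];print(f,n,(1e3*a@ex).round(1),(1e3*a@ey).round(1))
P('w5','front',406,399,.011);P('w5','tabtopfront',403,354,.057);P('w5','tabtoprear',403,400,.057)
P('w6','front',406,509,.011)
for z in(.055,.057,.060,.065):P('w6','tabtopfront',407,451,z),P('w6','tabtoprear',407,488,z)
P('w6','tabL',349,488,.057);P('w6','tabR',465,488,.057)
for v in(235,405):P('w6','railL',324 if v==235 else 331,v,.019);P('w6','railR',494 if v==235 else 484,v,.019)
E
```

```text
w5 front 10.5 -0.6
w5 tabtopfront 39.3 0.0
w5 tabtoprear 25.2 0.1
w6 front -1.5 -0.9
w6 tabtopfront 35.9 -1.2
w6 tabtoprear 27.9 -1.2
w6 tabtopfront 36.8 -1.3
w6 tabtoprear 29.0 -1.3
w6 tabtopfront 38.2 -1.3
w6 tabtoprear 30.5 -1.3
w6 tabtopfront 40.3 -1.3
w6 tabtoprear 33.1 -1.3
w6 tabL 28.9 10.0
w6 tabR 29.0 -12.5
w6 railL 73.8 17.8
w6 railR 73.8 -21.1
w6 railL 32.5 17.9
w6 railR 32.6 -20.5
```

```bash
for k in 1 2 3; do python3 -m inch '[{"grip":255,"dx":0,"dy":0,"dz":0.7,"yaw":0},{"grip":255,"dx":0,"dy":0,"dz":0,"yaw":0}]' | grep -E 'eef|wrist|rot'; done
```

```text
eef_pos: [0.5003, 0.229, 0.0193]
ee_rot: [-3.14, 0.012, 0.414]
wrist_force: [-6.2, -3.4, 1.5]
eef_pos: [0.5005, 0.2291, 0.0197]
ee_rot: [-3.14, 0.012, 0.414]
wrist_force: [-6.2, -4.4, -1.2]
eef_pos: [0.5006, 0.2292, 0.0204]
ee_rot: [-3.14, 0.012, 0.414]
wrist_force: [-5.5, -2.7, -1.4]
```

```bash
for k in 1 2 3 4; do python3 -m inch '[{"grip":255,"dx":1.83,"dy":0.8,"dz":0,"yaw":0},{"grip":255,"dx":0,"dy":0,"dz":0,"yaw":0}]' | grep -E 'eef|wrist|rot'; done
```

```text
eef_pos: [0.5026, 0.23, 0.0203]
ee_rot: [-3.14, 0.012, 0.414]
wrist_force: [-6.5, -2.3, -1.6]
eef_pos: [0.5047, 0.2309, 0.0203]
ee_rot: [-3.14, 0.011, 0.414]
wrist_force: [-5.7, -2.7, -2.0]
eef_pos: [0.5066, 0.2317, 0.0202]
ee_rot: [-3.14, 0.011, 0.414]
wrist_force: [-6.2, -2.9, -2.3]
eef_pos: [0.5086, 0.2326, 0.0203]
ee_rot: [-3.14, 0.011, 0.414]
wrist_force: [-5.1, -1.6, -0.7]
```

```bash
for k in 1 2 3 4 5; do python3 -m inch '[{"grip":255,"dx":0.92,"dy":0.4,"dz":0,"yaw":0},{"grip":255,"dx":0,"dy":0,"dz":0,"yaw":0}]' | grep -E 'eef|wrist'; done
```

```text
eef_pos: [0.5094, 0.2329, 0.0203]
wrist_force: [-6.3, -2.3, -1.1]
eef_pos: [0.5103, 0.2333, 0.0202]
wrist_force: [-6.6, -1.8, -2.2]
eef_pos: [0.5113, 0.2337, 0.0202]
wrist_force: [-5.8, -1.7, -1.0]
eef_pos: [0.5123, 0.2341, 0.0202]
wrist_force: [-5.9, -1.7, -2.4]
eef_pos: [0.5132, 0.2346, 0.0202]
wrist_force: [-4.6, -1.2, -1.2]
```

```bash
for k in 1 2 3 ; do python3 -m inch '[{"grip":255,"dx":0.92,"dy":0.4,"dz":0,"yaw":0},{"grip":255,"dx":0,"dy":0,"dz":0,"yaw":0}]' | grep -E 'eef|wrist'; done
```

```text
eef_pos: [0.5142, 0.235, 0.0202]
wrist_force: [-5.0, -4.0, -1.7]
eef_pos: [0.5151, 0.2354, 0.0202]
wrist_force: [-5.6, -2.0, -2.0]
eef_pos: [0.5161, 0.2358, 0.0202]
wrist_force: [-4.9, -2.6, -2.3]
```

```bash
for k in 1 2 3 4 5; do python3 -m inch '[{"grip":255,"dx":0.92,"dy":0.4,"dz":0,"yaw":0},{"grip":255,"dx":0,"dy":0,"dz":0,"yaw":0}]' | grep -E 'eef|wrist'; done
```

```text
eef_pos: [0.5171, 0.2362, 0.0202]
wrist_force: [-4.6, -1.4, -1.3]
eef_pos: [0.5181, 0.2366, 0.0202]
wrist_force: [-4.9, -1.6, -2.6]
eef_pos: [0.519, 0.2371, 0.0202]
wrist_force: [-5.5, -2.7, -1.9]
eef_pos: [0.52, 0.2375, 0.0202]
wrist_force: [-5.0, -2.7, -2.6]
eef_pos: [0.521, 0.2379, 0.0202]
wrist_force: [-5.3, -2.4, -2.5]
```

```bash
for k in 1 2 3 4; do python3 -m inch '[{"grip":255,"dx":0.92,"dy":0.4,"dz":0,"yaw":0},{"grip":255,"dx":0,"dy":0,"dz":0,"yaw":0}]' | grep -E 'eef|wrist'; done
```

```text
eef_pos: [0.522, 0.2383, 0.0202]
wrist_force: [-3.6, -1.2, -2.7]
eef_pos: [0.5229, 0.2387, 0.0202]
wrist_force: [-4.4, -2.2, -2.4]
eef_pos: [0.5239, 0.2391, 0.0202]
wrist_force: [-4.4, -1.0, -2.0]
eef_pos: [0.5251, 0.2396, 0.0203]
wrist_force: [-3.9, -2.2, -3.1]
```

```bash
for k in 1 2 3 4 5; do python3 -m inch '[{"grip":255,"dx":0.92,"dy":0.4,"dz":-0.1,"yaw":0},{"grip":255,"dx":0,"dy":0,"dz":0,"yaw":0}]' | grep -E 'eef|wrist'; done
```

```text
eef_pos: [0.5262, 0.2401, 0.0202]
wrist_force: [-4.2, -3.0, -2.0]
eef_pos: [0.5277, 0.2406, 0.0202]
wrist_force: [-4.4, -2.0, -2.5]
eef_pos: [0.5295, 0.2412, 0.0204]
wrist_force: [-4.7, -1.8, -2.0]
eef_pos: [0.5306, 0.2416, 0.0203]
wrist_force: [-4.6, -2.5, -3.5]
eef_pos: [0.5312, 0.2419, 0.0201]
wrist_force: [-5.6, -2.1, -2.8]
```

```bash
for k in 1 2 3 4; do python3 -m inch '[{"grip":255,"dx":0.92,"dy":0.4,"dz":0,"yaw":0},{"grip":255,"dx":0,"dy":0,"dz":0,"yaw":0}]' | grep -E 'eef|wrist'; done
```

```text
eef_pos: [0.5316, 0.2422, 0.02]
wrist_force: [-6.1, -2.8, -3.2]
eef_pos: [0.5321, 0.2425, 0.0198]
wrist_force: [-6.2, -1.0, -4.2]
eef_pos: [0.5326, 0.2427, 0.0197]
wrist_force: [-6.4, -1.8, -3.5]
eef_pos: [0.533, 0.243, 0.0195]
wrist_force: [-7.5, -2.6, -3.9]
```

```bash
for k in 1 2 3; do python3 -m inch '[{"grip":255,"dx":0.92,"dy":0.4,"dz":0,"yaw":0},{"grip":255,"dx":0,"dy":0,"dz":0,"yaw":0}]' | grep -E 'eef|wrist|rot'; done; python3 -c "
from h import *
for k in range(4):
    manip.capture('side');s=manip.sense();f=s['wrist_force'];print(f[0]*.9155+f[1]*.402,f[2],s['eef_pos'])"
```

```text
eef_pos: [0.5335, 0.2433, 0.0194]
ee_rot: [-3.14, 0.011, 0.414]
wrist_force: [-7.5, -2.9, -4.6]
eef_pos: [0.5335, 0.2433, 0.0194]
ee_rot: [-3.14, 0.013, 0.414]
wrist_force: [-9.4, -4.8, -2.3]
eef_pos: [0.5335, 0.2434, 0.0194]
ee_rot: [-3.14, 0.015, 0.415]
wrist_force: [-10.0, -5.7, -1.1]
-11.312899406545297 -2.0810919438480173 [0.53353451 0.24334989 0.01937477]
-11.640601639727716 -2.051447440101367 [0.53353395 0.24335101 0.01937441]
-11.031500376583898 -2.18119386248038 [0.53353095 0.24336659 0.01937409]
-12.086634409038997 -1.9301498325324253 [0.53350476 0.24335559 0.01936772]
```

```bash
python3 -m inch '[{"grip":255,"dx":0.6,"dy":0.26,"dz":0.2,"yaw":0},{"grip":255,"dx":0,"dy":0,"dz":0,"yaw":0},{"grip":255,"dx":0,"dy":0,"dz":0,"yaw":0}]' | grep -E 'eef|wrist|rot'; python3 -c "
from h import *
for k in range(3):
    manip.capture('side');s=manip.sense();f=s['wrist_force'];print(f[0]*.9155+f[1]*.402,f[2],s['eef_pos'])"
```

```text
eef_pos: [0.5337, 0.2435, 0.0194]
ee_rot: [-3.14, 0.016, 0.415]
wrist_force: [-11.2, -5.3, -2.6]
-11.586879566593556 -2.0240495961853 [0.53373244 0.24352326 0.01939975]
-11.957639384912078 -1.8503936721455503 [0.53373174 0.24354921 0.01938608]
-10.533783480383198 -2.056193086915609 [0.53373339 0.2435479  0.01937437]
```

```bash
python3 -m inch '[{"grip":255,"dx":-1.8,"dy":-0.8,"dz":0,"yaw":0},{"grip":255,"dx":-3.7,"dy":-1.6,"dz":0,"yaw":0},{"grip":255,"dx":-9.2,"dy":-4,"dz":0,"yaw":0},{"grip":255,"dx":-18,"dy":-8,"dz":0,"yaw":0},{"grip":255,"dx":-18,"dy":-8,"dz":25,"yaw":0},{"grip":255,"dx":0,"dy":0,"dz":37,"yaw":0},{"grip":255,"dx":0,"dy":0,"dz":0,"yaw":0},{"grip":255,"dx":0,"dy":0,"dz":0,"yaw":0},{"grip":255,"dx":0,"dy":0,"dz":0,"yaw":0}]'
python3 - <<'E'
from h import *
c=cap('wrist','w7');g=cv2.cvtColor(c['img'],cv2.COLOR_RGB2GRAY)
d=np.load('pics/w7.npz');ex=np.array([.9155,.402]);ey=np.array([-.402,.9155])
m=(g<85).astype(np.uint8);n,l,st,ce=cv2.connectedComponentsWithStats(m)
for k in range(1,n):
    if st[k,4]>120:
        a=pt('w7',*ce[k],.057)[:2]-d['eef'][:2];print(st[k],ce[k].round(1),(1e3*a@ex).round(1),(1e3*a@ey).round(1))
# row profiles of brightness along column at tab
for v in range(100,235,4):print(v,g[v,285:365:3].tolist())
E
```

```text
time: 16.08
eef_pos: [0.4925, 0.2238, 0.0842]
ee_rot: [3.141, -0.006, 0.414]
wrist_force: [-0.0, -0.5, -0.6]
opening: 0.0
grip_force: 0.0
[   0    0   93  132 6488] [36.6 51. ] 105.5 146.5
[  58    0   31  123 1529] [72.9 59.5] 101.6 128.7
[246   0  14  24 171] [254.5  12.3] 123.0 33.0
[382   0  13  30 184] [386.8  12.8] 122.7 -32.9
[185  60  71  25 586] [222.1  74. ] 94.5 52.0
[ 299  116   44   27 1063] [319.7 129.8] 65.8 0.8
[299 192  25  13 159] [308.9 199.6] 25.1 7.5
[    0   221   576   179 60898] [232.8 338.1] -77.5 62.7
[562 335  28  28 212] [574.4 343.8] -82.8 -179.5
[604 372  36  28 566] [623.3 385.5] -122.0 -226.4
100 [163, 162, 130, 115, 103, 143, 206, 203, 207, 208, 209, 205, 208, 206, 208, 210, 213, 207, 213, 90, 127, 102, 162, 161, 163, 164, 165]
104 [162, 163, 163, 187, 191, 146, 207, 204, 209, 208, 210, 207, 209, 206, 208, 211, 214, 208, 214, 110, 218, 162, 135, 165, 164, 166, 165]
108 [166, 165, 163, 212, 218, 153, 208, 206, 209, 209, 211, 208, 209, 208, 211, 212, 213, 211, 213, 135, 210, 218, 152, 159, 166, 166, 166]
112 [166, 165, 164, 211, 218, 145, 209, 208, 209,
[... 3429 characters left out ...]
1, 94, 141, 87, 142]
216 [122, 122, 121, 122, 121, 122, 121, 119, 92, 74, 72, 109, 118, 99, 119, 98, 93, 93, 94, 97, 95, 92, 95, 93, 92, 94, 86]
220 [123, 122, 122, 122, 122, 122, 122, 101, 112, 121, 120, 121, 119, 118, 117, 119, 118, 119, 118, 118, 116, 117, 117, 107, 93, 89, 89]
224 [122, 121, 120, 121, 121, 120, 121, 121, 121, 120, 120, 119, 119, 119, 118, 119, 117, 118, 118, 117, 116, 116, 116, 117, 110, 107, 93]
228 [121, 121, 120, 121, 121, 121, 122, 120, 121, 119, 120, 120, 118, 119, 117, 117, 118, 118, 118, 118, 118, 119, 118, 113, 113, 113, 117]
232 [120, 121, 122, 119, 120, 120, 121, 121, 122, 120, 119, 120, 120, 119, 119, 119, 118, 119, 118, 118, 117, 119, 119, 119, 116, 115, 111]
```

```bash
python3 -c "
from plant import manip
print(manip.sense()['wrist_force']);print(manip.close_job())"
```

```text
[-0.77597634  0.83060202  0.00401384]
the job is handed in; nothing more can be done
None
```

I handed the job in at about 16 s. The wedge lies flat between the rails, tip about 53 mm past the base origin, and the robot is clear. The stop contact was felt, not seen: the push rose from 5 to about 11.8 N over the last 2.7 mm, so I estimate 5–6 N on the screw, and no verdict was returned.

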